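# Compare a centrifuge bucket with the master on a laboratory balance

## Task

Zero the balance on the red-capped master bucket that stands on its pan: press the orange zero key fully down and let it up again. Then move the master onto the round black rubber rest, and stand the blue-capped bucket gently in the middle of the pan in its place, both upright. Do not press the key again once the master is off the pan, and do not drop the blue-capped bucket onto the pan.

Things in the scene. Friction and masses are not known exactly. Their poses are not given: they have to be found in the camera images.
- master_mid (a point): Master: aluminium centrifuge bucket with a RED cap, a plain upright cylinder 46 mm in diameter and 62 mm tall, about 0.3 kg. The point is its centre, 31 mm above its underside; z points up along it. It starts on the balance pan.
- mate_mid (a point): Bucket to be compared: the same bucket with a BLUE cap, 46 mm in diameter, 62 mm tall, about 0.3 kg; the point is its centre, 31 mm above its underside; z points up along it. It stands on the table in a row (roughly along y, 90 to 150 mm between neighbours' centres) with two bystanders of the same size, one with a green and one with a yellow cap; the row's order varies. Closing the fingers along x keeps them clear of the neighbours.
- pan_mid (a point): Centre of the top face of the balance's round steel pan, 120 mm in diameter, about 80 mm above the table. The pan is sprung: it sinks 3 to 6 mm under a bucket and stops at 9 mm. z is up; x points to the balance's display and key side, which is away from the robot. The balance's housing reaches 85 mm to -x, 170 mm to +x and 95 mm to either y of this point; its top is 62 mm above the table round the pan and 40 mm in the lower part beyond x = +75 mm.
- key_top (a point): Centre of the top face of the orange round zero key (32 mm in diameter), on the low part of the balance 120 mm to +x and 45 mm to -y of the pan's centre in the balance's axes. It is pressed straight down.
- key (a joint): Travel of the zero key in m: 0 is up, 0.006 fully down; springs back when let go. Fully down takes about 5 N.
- rest_mid (a point): Centre of the top face of the master's rest, a fixed flat black rubber disc on the table, 120 mm in diameter and 6 mm thick; z is up.

How it is judged:
On the way, in this order (a step that is already met when the one before it is completed fails the run):
1. the zero key is pressed down while the master stands on the pan (value of joint key above 0.004 m and horizontal distance between master_mid and pan_mid below 0.04 m and z of master_mid in the frame of pan_mid between 0.026 and 0.036 m and angle between master_mid's own z axis and vertical below 0.17 rad), for 0.1 s.
2. the master stands upright on the rest (horizontal distance between master_mid and rest_mid below 0.045 m and z of master_mid in the frame of rest_mid between 0.026 and 0.036 m and angle between master_mid's own z axis and vertical below 0.17 rad), for 0.2 s.
At the end, for the whole second after the job is handed in: The blue-capped bucket stands upright (within 10 degrees) on the pan, its axis within 35 mm of the pan's centre; the red-capped master stands upright (within 10 degrees) on the rest, within 45 mm of its centre; the key is up again (less than 2 mm down) (all of step 2 and horizontal distance between mate_mid and pan_mid below 0.035 m and z of mate_mid in the frame of pan_mid between 0.026 and 0.036 m and angle between mate_mid's own z axis and vertical below 0.17 rad and value of joint key below 0.002 m); the robot touches nothing.
It fails at once if the zero key is pressed (over 3 mm) while the master is off the pan (value of joint key above 0.003 m and horizontal distance between master_mid and pan_mid above 0.06 m).
It fails at once if the blue-capped bucket is let go more than 25 mm above the pan (horizontal distance between mate_mid and pan_mid below 0.06 m and z of mate_mid in the frame of pan_mid above 0.056 m and contact force between the fingers and mate below 0.05 N).
It also fails if it takes over 58 s, if anything falls off the work surface, if the arm or the gripper's body presses on something with over 40 N, if the wrist force passes 120 N, or if a joint passes its speed limit or range.

## Robot

A 6-joint arm with a two-finger parallel gripper is mounted at the origin on the work surface. World frame = base frame: x ahead of the robot, y to its left, z up, the work surface at z = 0. Lengths are in m, angles in rad, forces in N, time in s.
With the tool pointing down it reaches from about 0.4 to 0.925 m from the base axis. Payload 3.4 kg.
Tool frame: the origin (TCP) lies midway between the tips of the shut fingers; the grasp point (between the pads) lies 19 mm behind it (pinch_z is the distance from the TCP to the grasp point, in m); z points along the fingers, y is the direction in which the jaws open and shut (so a half turn about z gives the same grasp; the last joint's range is limited). The gripper opens to 85 mm and grips with 20 to 120 N. Pads are 22 mm wide; open, the fingers measure 114 mm over their backs; the gripper's body (76 mm by 85 mm) begins 54 mm behind the grasp point. The pads swing forward as they close: fully open they stand 13 mm farther back than shut.
Start: joints at [-1.296, 0.307, 1.506, -0, 1.328, -0.073], TCP at [0.196, -0.54, 0.202] pointing down, gripper open.
Joint ranges: [-3.12, 3.12], [-1.05, 2.28], [0.14, 2.33], [-1.42, 4.57], [0.1, 2.73], [-2.68, 2.68]. Speed limits (rad/s): [2.57, 2.57, 3.14, 3.14, 3.14, 3.14].

## Interface

Orientations are given as a unit quaternion [x, y, z, w].
In Python, from rig import * gives the robot as it stands.
- The arm moves only by the shell command python3 -m pendant 'ROWS' [FORCE]. ROWS is JSON, a list of rows, each an object with "fingers": the opening, from 0 (shut) to 1 (fully open); "dp": the shift along the tool's x, y, z in mm, a list of three; "twist": the turn about the tool's z in units of 10 degrees (1.0 is 10 degrees). A call has 1 to 20 rows; each row is the pose to reach, as a shift and turn from the pose measured when the call began, along the tool's axes at that moment; what a row does not reach only later rows make up. A row lasts 1/8 s, in which the tool goes at most 62.5 mm and 10.7 degrees, less where a joint would pass 70% of its speed; a pose out of reach is approached as far as the arm can. A call with a gripper value outside its range is refused whole. The fingers move at their own pace and stop on an object; FORCE is the grip in N (left out, the last holds). Time passes only in rows, so rows that repeat a pose let the fingers close. It gives the time, the measured TCP pose, the force and the opening at its end, in the units of the state.
- state(): the state, without advancing time (a new reading comes with each control period).
- snapshot(name): name is "scene" or "top"; returns the picture (400x640x3 uint8, red, green, blue); there is no depth.
- calibration(name): a dict with "fx", "fy", "cx", "cy" (pixels), "origin" and "rotation" of the camera in the world. Camera axes: x right, y down, z forward; pixel columns grow to the right and rows downward; lengths in m; the calibration is good to about 2 mm. A picture is of the moment at which its call begins. calibration takes no time and is no camera call.
- finish_job(): hands the job in, once; it reports no verdict.
The state is a dict: "time": time; "joint_positions": joint angles; "joint_vel": joint speeds; "joint_torque": joint torques, N m; "position": TCP position; "ee_rot": TCP orientation; "force": force on the tool from outside, world axes, zero at the start; "ft_torque": the same for the moment, N m; "opening": finger opening in m.
Only numpy, scipy, OpenCV 4.12 (cv2) and the standard library are available. Lean on these libraries where they do the work, as an engineer would, in place of code of your own. Each camera call takes 0.05 s, during which the arm holds its last target. There are 200 camera calls.

## Working session

There is one attempt and no reset: what is moved stays moved. The work goes in short steps, Python scripts to look and compute and a shell command to move; the robot and the scene stay as the last step left them, time stands still between calls to the robot, and variables do not carry over. Pictures are saved under pics/ and viewed, about 8 in all and at most 12, crops included, and the job is handed in when it is done.

```bash
mkdir -p pics; ls
python3 - <<'E'
from rig import *
import cv2
for n in("scene","top"):
    cv2.imwrite(f"pics/{n}0.png",snapshot(n)[:,:,::-1]); print(n,calibration(n))
print(state())
E
```

```text
pics
scene {'fx': 415.5823151335041, 'fy': 415.5823151335041, 'cx': 315.0720901705823, 'cy': 207.55538225626617, 'origin': array([ 1.04578193, -0.14349899,  0.63274211]), 'rotation': array([ 0.69909842,  0.60258294, -0.24527268, -0.29664205])}
top {'fx': 374.5913294508239, 'fy': 374.5913294508239, 'cx': 309.3894489238405, 'cy': 201.47733356427335, 'origin': array([ 0.39396062, -0.0219977 ,  0.75011737]), 'rotation': array([-0.65497656,  0.74891286, -0.07447629,  0.06773858])}
{'time': 0.1, 'joint_positions': array([-1.29550017e+00,  3.07513865e-01,  1.50753212e+00, -7.02703980e-06,
        1.32843411e+00, -7.34779115e-02]), 'joint_vel': array([ 0.00016763, -0.00092402, -0.00216253, -0.00215642, -0.00058859,
        0.00080558]), 'joint_torque': array([ 4.06785739e-04, -4.58531642e+01, -2.52609193e+01, -8.69238283e-05,
        5.59055348e-03,  9.23413836e-06]), 'position': array([ 0.19630302, -0.53972282,  0.20136826]), 'ee_rot': array([ 9.84832491e-01,  1.73505256e-01, -9.84610400e-05, -9.38575064e-04]), 'force': array([ 0.4788714 , -0.10043266,  0.87365054]), 'ft_torque': array([0.01025925, 0.01756013, 0.04421622]), 'opening': 0.08566755495725253}
```

View pics/top0.png

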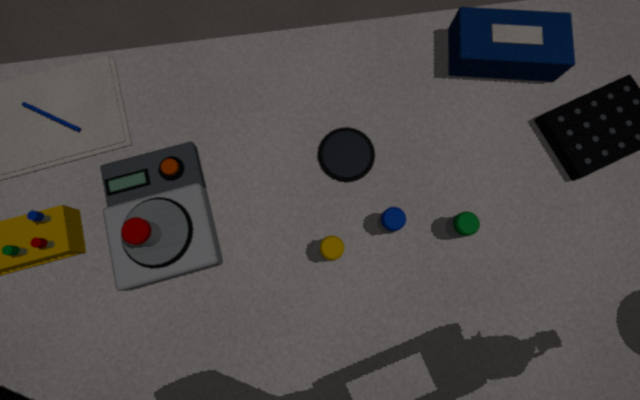

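View pics/scene0.png

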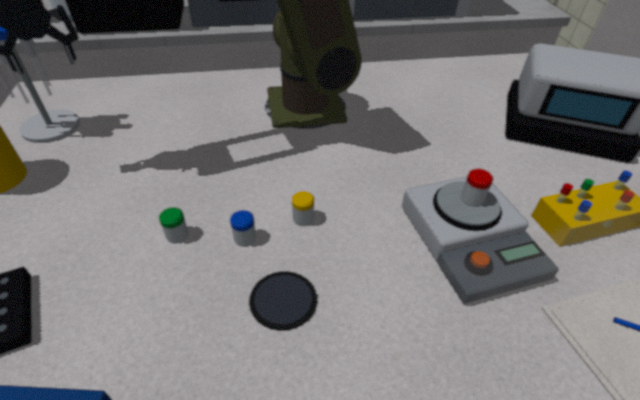

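Top view: red cap (136,231) on the pan centred near (157,232), orange key (171,168), rest (346,154), blue (393,219), yellow (332,248), green (466,223). The master is off-centre on the pan. Now I'll measure with blobs in both views, plus an enlarged crop.

```bash
cat > h.py <<'E'
import numpy as np, cv2
from rig import *
from scipy.spatial.transform import Rotation as R
def cam(n):
    c=calibration(n); return c,R.from_quat(c["rotation"]).as_matrix()
def ray(n,uv):
    c,M=cam(n); return c["origin"],M@np.array([(uv[0]-c["cx"])/c["fx"],(uv[1]-c["cy"])/c["fy"],1.])
def at(n,uv,z):
    o,d=ray(n,uv); return o+d*(z-o[2])/d[2]
def proj(n,P):
    c,M=cam(n); q=(np.asarray(P)-c["origin"])@M; return np.stack([c["fx"]*q[...,0]/q[...,2]+c["cx"],c["fy"]*q[...,1]/q[...,2]+c["cy"]],-1)
def tri(a,b):
    (o1,d1),(o2,d2)=ray("scene",a),ray("top",b)
    s=np.linalg.lstsq(np.stack([d1,-d2],1),o2-o1,rcond=None)[0]
    p,q=o1+s[0]*d1,o2+s[1]*d2; return (p+q)/2,np.linalg.norm(p-q)
HUE=dict(red=(0,5,160),orange=(6,16,150),yellow=(20,32,150),green=(50,80,100),blue=(105,120,140))
def blobs(img,col,smin=140):
    h=cv2.cvtColor(img,cv2.COLOR_RGB2HSV); a,b,_=HUE[col]
    m=((h[...,0]>=a)&(h[...,0]<=b)|((col=="red")&(h[...,0]>=174)))&(h[...,1]>smin)&(h[...,2]>60)
    n,_,st,ce=cv2.connectedComponentsWithStats(m.astype(np.uint8))
    return [(ce[i].round(1),st[i,4]) for i in range(1,n) if st[i,4]>120]
def circle(c,r,n=72):
    t=np.linspace(0,2*np.pi,n); return np.stack([c[0]+r*np.cos(t),c[1]+r*np.sin(t),0*t+c[2]],1)
E
python3 - <<'E'
from h import *
I={n:cv2.imread(f"pics/{n}0.png")[:,:,::-1].copy() for n in("scene","top")}
for c in HUE:
    bs,bt=blobs(I["scene"],c),blobs(I["top"],c); print(c,bs,bt)
    for a,_ in bs:
        for b,_ in bt:
            p,e=tri(a,b)
            if e<.012: print("   ",p.round(4),round(e,4))
print("rest",at("top",(346,154),.006),at("scene",(283,299),.006)," pan",at("top",(157,232),.077),at("scene",(468,203),.077))
cv2.imwrite("pics/cropA.png",cv2.resize(I["top"][130:300,90:270],None,fx=3.3,fy=3.3,interpolation=cv2.INTER_CUBIC)[:,:,::-1])
E
```

```text
red [(array([479.4, 178.5]), np.int32(376))] [(array([134.8, 230.3]), np.int32(566))]
    [0.5104 0.2587 0.1287] 0.0007
orange [(array([479.6, 258.5]), np.int32(218))] [(array([168.8, 165.9]), np.int32(200))]
    [0.6401 0.2211 0.0581] 0.0003
yellow [(array([  9.2, 165.4]), np.int32(990)), (array([586.2, 213. ]), np.int32(3882)), (array([302.4, 200.7]), np.int32(322))] [(array([ 41.2, 235.1]), np.int32(3218)), (array([331.5, 247.4]), np.int32(462)), (array([ 37.1, 263.4]), np.int32(218))]
    [ 0.4441 -0.0674  0.0514] 0.0
green [(array([170.5, 216.6]), np.int32(308))] [(array([468.5, 222.6]), np.int32(329))]
    [ 0.4556 -0.326   0.0549] 0.0031
blue [(array([241.7, 220.5]), np.int32(359)), (array([ 46.9, 393.9]), np.int32(1125))] [(array([ 50.1, 116. ]), np.int32(184)), (array([394.2, 218.1]), np.int32(387))]
    [ 0.4829 -0.1911  0.0522] 0.0023
rest [ 0.63487539 -0.12821421  0.006     ] [ 0.63899106 -0.12792383  0.006     ]  pan [0.51169763 0.2426948  0.077     ] [0.52137509 0.24587994 0.077     ]
```

View pics/cropA.png

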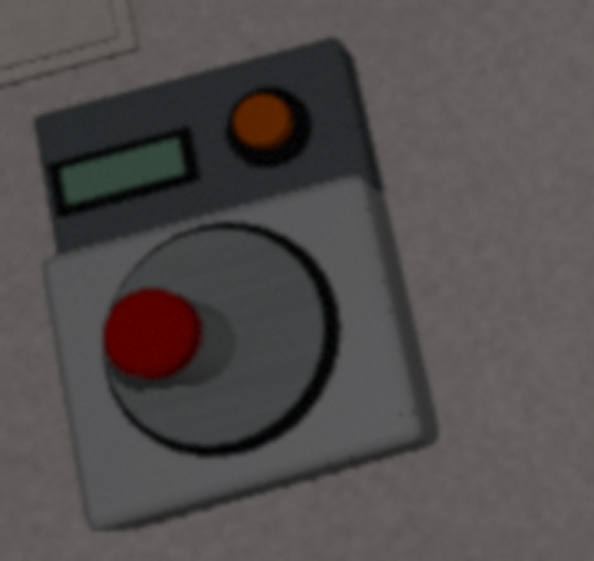

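Crop: pan ellipse spans about 108–328 × 226–450 (centre ≈(218,337) → full image (156,232)), key top at (262,120). The triangulations are consistent (rows 130–137 mm apart, key–pan 130 mm against 128 nominal). One overlay check of the circles before moving.

Run:
```python
from h import *
I={n:cv2.imread(f"pics/{n}0.png") for n in("scene","top")}
pan=at("top",(156.1,232.1),.076); print(pan)
key=np.array([.640,.221,.058]); rest=np.array([.637,-.128,.006])
d=key-pan; print(np.linalg.norm(d[:2]),"yaw",np.degrees(np.arctan2(d[1],d[0])-np.arctan2(-45,120)))
C=[circle(pan,.06),circle(rest,.06)]+[circle((key[0],key[1],key[2]),.016)]
for (x,y),b in(((.5104,.2587),.076),((.483,-.191),0)):
    C+=[circle((x,y,b+.062),.023),circle((x,y,b),.023)]
out=[]
for n,(r,c) in dict(scene=((150,350),(220,540)),top=((120,290),(100,420))).items():
    im=cv2.resize(I[n],None,fx=2.4,fy=2.4,interpolation=cv2.INTER_CUBIC)
    for k in C: cv2.polylines(im,[(proj(n,k)*2.4+.7).round().astype(int)],True,(0,255,0),1)
    out.append(im[int(r[0]*2.4):int((r[0]+125)*2.4) if n=="top" else int((r[0]+125)*2.4)+120,int(c[0]*2.4):int(c[0]*2.4)+768])
v=np.vstack(out)[:780]; print(v.shape); cv2.imwrite("pics/ov.png",cv2.resize(v,None,fx=600/v.shape[0],fy=600/v.shape[0]) if v.shape[0]>600 else v)
```

```text
[0.51190795 0.24471412 0.076     ]
0.13026869731546867 yaw 10.067435756464933
(720, 768, 3)
```

View pics/ov.png

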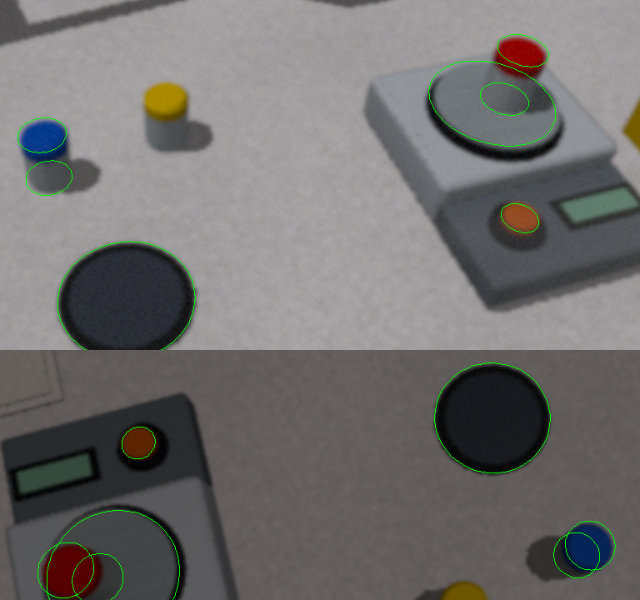

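Overlay circles fit the pan, key, rest, blue and red to within about 2–3 mm (small shift in the scene view only). Using pan ≈(.513,.245), key (.640,.221,.058), rest (.637,-.128). Now going to above the key with fingers shut, turning the jaws to lie along x.

```bash
python3 -m pendant '[{"fingers":0,"dp":[402,-216,0],"twist":-7},{"fingers":0,"dp":[402,-216,0],"twist":-7},{"fingers":0,"dp":[402,-216,0],"twist":-7},{"fingers":0,"dp":[402,-216,0],"twist":-7},{"fingers":0,"dp":[402,-216,0],"twist":-7},{"fingers":0,"dp":[402,-216,0],"twist":-7},{"fingers":0,"dp":[402,-216,0],"twist":-7},{"fingers":0,"dp":[402,-216,0],"twist":-7},{"fingers":0,"dp":[678,-564,0],"twist":-7},{"fingers":0,"dp":[678,-564,0],"twist":-7},{"fingers":0,"dp":[678,-564,0],"twist":-7},{"fingers":0,"dp":[678,-564,0],"twist":-7},{"fingers":0,"dp":[678,-564,0],"twist":-7},{"fingers":0,"dp":[678,-564,0],"twist":-7},{"fingers":0,"dp":[678,-564,0],"twist":-7},{"fingers":0,"dp":[678,-564,0],"twist":-7},{"fingers":0,"dp":[678,-564,0],"twist":-7}]' 60
```

```text
time: 2.22
position: [0.6403, 0.2213, 0.2016]
ee_rot: [0.707, 0.707, -0.001, -0.001]
force: [0.4, -0.1, 0.3]
opening: -0.0006
```

```bash
python3 -m pendant '[{"fingers":0,"dp":[0,0,50],"twist":0},{"fingers":0,"dp":[0,0,100],"twist":0},{"fingers":0,"dp":[0,0,130],"twist":0},{"fingers":0,"dp":[0,0,138],"twist":0},{"fingers":0,"dp":[0,0,141],"twist":0},{"fingers":0,"dp":[0,0,144],"twist":0},{"fingers":0,"dp":[0,0,146],"twist":0}]'
python3 - <<'E'
from h import *
print(state()["force"])
cv2.imwrite("pics/key.png",cv2.resize(snapshot("scene")[110:310,380:600],None,fx=2.7,fy=2.7,interpolation=cv2.INTER_CUBIC)[:,:,::-1])
E
```

```text
time: 3.1
position: [0.6409, 0.2215, 0.057]
ee_rot: [0.707, 0.707, 0.0, -0.0]
force: [-0.0, -0.5, 0.2]
opening: 0.0001
[-0.04410185 -0.51674148  0.15480475]
```

View pics/key.png

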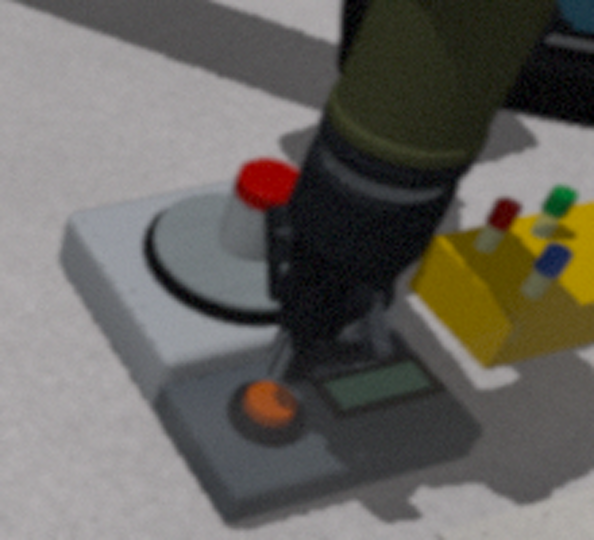

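Run:
```python
from h import *
p=state()["position"]
for n in("scene","top"): print(n,proj(n,p))
s=(proj("scene",p)-[380,110])*2.7; print("crop",s)
a=cv2.imread("pics/key.png"); cv2.circle(a,tuple(s.round().astype(int)),3,(0,255,0),-1)
t=snapshot("top")[:,:,::-1][110:250,100:240]; t=cv2.resize(t,None,fx=3.6,fy=3.6,interpolation=cv2.INTER_CUBIC)
q=(proj("top",p)-[100,110])*3.6; cv2.circle(t,tuple(q.round().astype(int)),3,(0,255,0),-1)
a=cv2.resize(a[300:450,180:380],None,fx=2.0,fy=2.0); 
a=np.clip(a*1.5,0,255).astype(np.uint8);t=np.clip(t*1.8,0,255).astype(np.uint8)
c=np.zeros((504,904,3),np.uint8);c[:300,:400]=a;c[:,400:]=t; cv2.imwrite("pics/key2.png",cv2.resize(c,(797,444)))
```

```text
scene [479.53087202 259.27220305]
top [168.81998556 165.93459344]
crop [268.73335447 403.03494825]
```

View pics/key2.png

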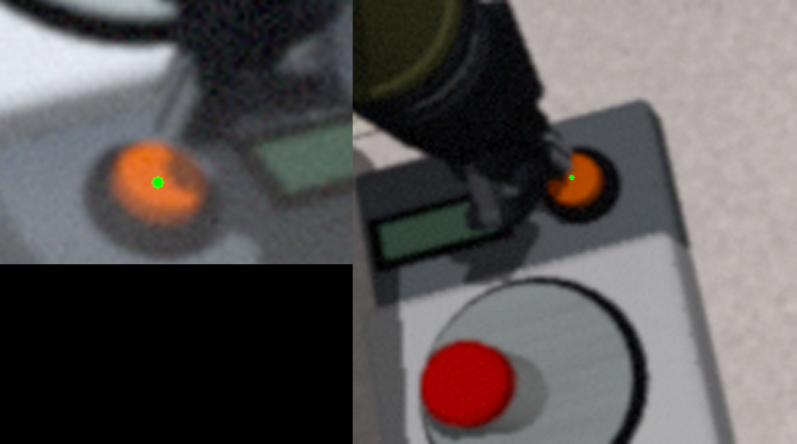

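The shut fingertip shows in line with the key, its shadow on the key's +y edge; there is no contact force yet at z=0.057. Creeping down.

```bash
python3 -m pendant '[{"fingers":0,"dp":[0,0,2],"twist":0},{"fingers":0,"dp":[0,0,4],"twist":0},{"fingers":0,"dp":[0,0,5],"twist":0},{"fingers":0,"dp":[0,0,5],"twist":0}]'
```

```text
time: 3.7
position: [0.6401, 0.2215, 0.0511]
ee_rot: [0.707, 0.707, -0.0, -0.001]
force: [0.3, 0.1, 0.5]
opening: -0.0001
```

```bash
python3 -m pendant '[{"fingers":0,"dp":[0,0,2],"twist":0},{"fingers":0,"dp":[0,0,3],"twist":0},{"fingers":0,"dp":[0,0,3],"twist":0}]';  python3 -m pendant '[{"fingers":0,"dp":[0,0,2],"twist":0},{"fingers":0,"dp":[0,0,3],"twist":0},{"fingers":0,"dp":[0,0,3],"twist":0}]'
python3 - <<'E'
from h import *
p=state()["position"]; print(p)
a=cv2.resize(snapshot("scene")[210:300,430:540],None,fx=4,fy=4,interpolation=cv2.INTER_CUBIC)
t=cv2.resize(snapshot("top")[130:220,125:215],None,fx=4,fy=4,interpolation=cv2.INTER_CUBIC)
c=np.clip(np.hstack([a,t])[:,:,::-1]*1.6,0,255).astype(np.uint8); cv2.imwrite("pics/key3.png",c)
print((proj("scene",p)-[430,210])*4,(proj("top",p)-[125,130])*4+[440,0])
E
```

```text
time: 4.08
position: [0.64, 0.2215, 0.0479]
ee_rot: [0.707, 0.707, -0.001, -0.001]
force: [0.5, 0.5, 0.7]
opening: 0.0
time: 4.45
position: [0.6399, 0.2214, 0.0448]
ee_rot: [0.707, 0.707, -0.001, -0.001]
force: [-0.4, -1.1, 0.3]
opening: 0.0001
[0.63988595 0.22144401 0.04475072]
[189.75310627 212.3261289 ] [624.28592989 152.00791606]
```

View pics/key3.png

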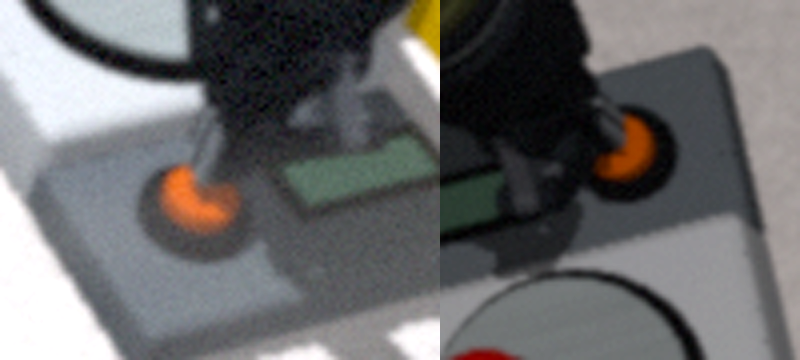

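Run:
```python
from h import *
print("2nd",tri((430+350/4,210+142/4),(125+80/4,130+205/4)))
print("1st",tri((430+205/4,210+180/4),(125+182/4,130+140/4)))
print("1st top of bright",tri((430+210/4,210+120/4),(125+155/4,130+100/4)))
print("2nd top",tri((430+350/4,210+70/4),(125+62/4,130+145/4)))
s=state();print(s["opening"],R.from_quat(s["ee_rot"]).as_matrix().round(2),s["joint_positions"],s["force"])
```

```text
2nd (array([0.62232673, 0.28408148, 0.05813231]), np.float64(0.03145550134323297))
1st (array([0.63954804, 0.21799155, 0.06698813]), np.float64(0.006843661680482592))
1st top of bright (array([0.64208137, 0.2091839 , 0.11225164]), np.float64(0.0009855706682323881))
2nd top (array([0.62994657, 0.26155193, 0.11825986]), np.float64(0.02364887339309505))
0.0001201687159047903 [[-0.  1. -0.]
 [ 1.  0.  0.]
 [ 0. -0. -1.]] [2.70341169e-01 5.82172867e-01 1.46157686e+00 8.70306973e-04
 1.09949955e+00 2.69807714e-01] [-0.38800995 -0.64514276  0.76883804]
```

Only the first strip triangulates as a finger: over the key, at (.640,.218), with its visible end at z≈0.065. That is some 20 mm above the reported TCP; the other strip doesn't match between views. There is no contact yet, so I keep feeling downward.

```bash
for i in 1 2; do python3 -m pendant '[{"fingers":0,"dp":[0,0,2],"twist":0},{"fingers":0,"dp":[0,0,3],"twist":0},{"fingers":0,"dp":[0,0,3],"twist":0}]'|grep -E "pos|force"; done
```

```text
position: [0.6399, 0.2214, 0.0418]
force: [0.3, -0.3, 0.3]
position: [0.6398, 0.2214, 0.0386]
force: [-0.2, 0.6, -0.1]
```

```bash
for i in 1 2; do python3 -m pendant '[{"fingers":0,"dp":[0,0,2],"twist":0},{"fingers":0,"dp":[0,0,2],"twist":0}]'|grep -E "pos|force"; done
python3 - <<'E'
from h import *
p=state()["position"]; print(p)
a=cv2.resize(snapshot("scene")[200:300,430:540],None,fx=4,fy=4,interpolation=cv2.INTER_CUBIC)
t=cv2.resize(snapshot("top")[120:220,125:215],None,fx=4,fy=4,interpolation=cv2.INTER_CUBIC)
c=np.clip(np.hstack([a,t])[:,:,::-1]*1.6,0,255).astype(np.uint8); cv2.imwrite("pics/key4.png",c)
E
```

```text
position: [0.6396, 0.2213, 0.0364]
force: [0.3, -0.1, -0.2]
position: [0.6393, 0.2213, 0.0341]
force: [-0.2, 0.0, 0.1]
[0.63934885 0.22131404 0.03408805]
```

View pics/key4.png

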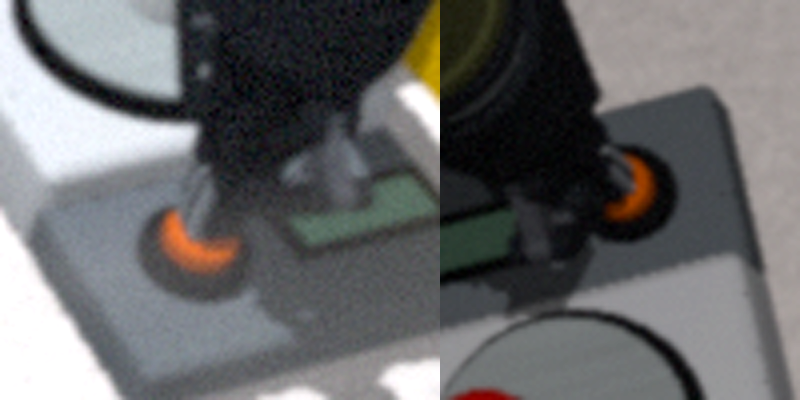

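Run:
```python
from h import *
u=(430+350/4,200+203/4)
for z in (.04,.06,.08,.1,.12):
    P=at("scene",u,z); q=proj("top",P); print(z,P.round(3),"in crop",(q-[125,120])*4+[440,0])
f=(430+200/4,200+232/4)
for z in (.04,.05,.06,.07,.08):
    P=at("scene",f,z); q=proj("top",P); print(z,P.round(3),"in crop",(q-[125,120])*4+[440,0])
# where would fingers open along x, and along y, at 43 mm, appear
p=state()["position"]
for d in((.043,0,.013),(-.043,0,.013),(0,.043,.013),(0,-.043,.013),(0,0,0),(0,0,.02),(0,0,.04)):
    P=p+d; print(d,(proj("scene",P)-[430,200])*4,(proj("top",P)-[125,120])*4+[440,0])
```

```text
0.04 [0.62  0.311 0.04 ] in crop [448.01780903 256.7698902 ]
0.06 [0.634 0.295 0.06 ] in crop [458.93671322 213.47061613]
0.08 [0.649 0.28  0.08 ] in crop [470.36655609 168.14519789]
0.1 [0.663 0.265 0.1  ] in crop [482.3440601  120.64801136]
0.12 [0.678 0.249 0.12 ] in crop [494.9095532   70.81913475]
0.04 [0.626 0.234 0.04 ] in crop [603.88090267 224.44901823]
0.05 [0.633 0.228 0.05 ] in crop [608.3628656  203.31548209]
0.06 [0.64  0.221 0.06 ] in crop [612.94751138 181.69777157]
0.07 [0.648 0.215 0.07 ] in crop [617.63840962 159.57905504]
0.08 [0.655 0.209 0.08 ] in crop [622.43929736 136.94171155]
(0.043, 0, 0.013) [233.89623504 327.67950054] [617.50751661 108.2426506 ]
(-0.043, 0, 0.013) [151.15515179 175.02620582] [627.91896122 276.05706815]
(0, 0.043, 0.013) [281.14989132 237.36567302] [534.54281288 202.52787243]
(0, -0.043, 0.013) [ 99.2744762 259.278699 ] [710.52601483 179.84010703]
(0, 0, 0) [182.47794316 266.07495511] [632.24540115 198.71247173]
(0, 0, 0.02) [195.4317789  238.46248132] [617.34729851 186.99702219]
(0, 0, 0.04) [208.89131693 209.77204948] [601.62159655 174.63077177]
```

```bash
for i in 1 2 3; do python3 -m pendant '[{"fingers":0,"dp":[0,0,2],"twist":0},{"fingers":0,"dp":[0,0,2],"twist":0}]'|grep -E "pos|force"; done
```

```text
position: [0.6398, 0.2214, 0.0324]
force: [-0.1, 0.1, 2.1]
position: [0.6399, 0.2214, 0.0306]
force: [-1.0, -0.8, 2.8]
position: [0.6399, 0.2214, 0.0287]
force: [-0.8, -0.3, 2.8]
```

Contact at about z 0.033, with a springy rise in force. Finishing the press and holding.

```bash
for i in 1 2 3; do python3 -m pendant '[{"fingers":0,"dp":[0,0,2],"twist":0},{"fingers":0,"dp":[0,0,2],"twist":0}]'|grep -E "pos|force"; done
```

```text
position: [0.6399, 0.2215, 0.027]
force: [-1.7, -0.7, 6.4]
position: [0.64, 0.2215, 0.0269]
force: [-4.1, -1.7, 13.3]
position: [0.64, 0.2214, 0.0268]
force: [-3.9, -2.0, 13.6]
```

Bottomed at 0.0269 with 13 N: the key is fully down and held. The real tip is about 24 mm above the reported TCP (key top ≈.058 by camera and contact at .033 reported; the housing is also 40 mm tall), so I'll carry that offset. Lift, open, go above the master.

```bash
python3 -m pendant '[{"fingers":0,"dp":[0,0,-10],"twist":0},{"fingers":0,"dp":[0,0,-60],"twist":0},{"fingers":0,"dp":[0,0,-120],"twist":0},{"fingers":1,"dp":[0,0,-165],"twist":0},{"fingers":1,"dp":[0,0,-165],"twist":0},{"fingers":1,"dp":[37,-128,-165],"twist":0},{"fingers":1,"dp":[37,-128,-165],"twist":0},{"fingers":1,"dp":[37,-128,-165],"twist":0},{"fingers":1,"dp":[37,-128,-165],"twist":0},{"fingers":1,"dp":[37,-128,-110],"twist":0},{"fingers":1,"dp":[37,-128,-80],"twist":0},{"fingers":1,"dp":[37,-128,-70],"twist":0},{"fingers":1,"dp":[37,-128,-70],"twist":0}]'
python3 - <<'E'
from h import *
print(blobs(snapshot("scene"),"orange"))
a=cv2.resize(snapshot("scene")[90:290,400:540],None,fx=2.9,fy=2.9,interpolation=cv2.INTER_CUBIC)
t=cv2.resize(snapshot("top")[150:290,70:210],None,fx=2.8,fy=2.8,interpolation=cv2.INTER_CUBIC)
c=np.zeros((580,798,3),np.uint8);c[:,:406]=a;c[:392,406:]=t[:,:392]
cv2.imwrite("pics/m1.png",np.clip(c[:,:,::-1]*1.6,0,255).astype(np.uint8))
E
```

```text
time: 9.02
position: [0.5131, 0.2581, 0.0962]
ee_rot: [0.707, 0.707, -0.0, -0.0]
force: [-0.8, 0.8, -0.2]
opening: 0.0856
[(array([479.6, 258.6]), np.int32(221))]
```

View pics/m1.png

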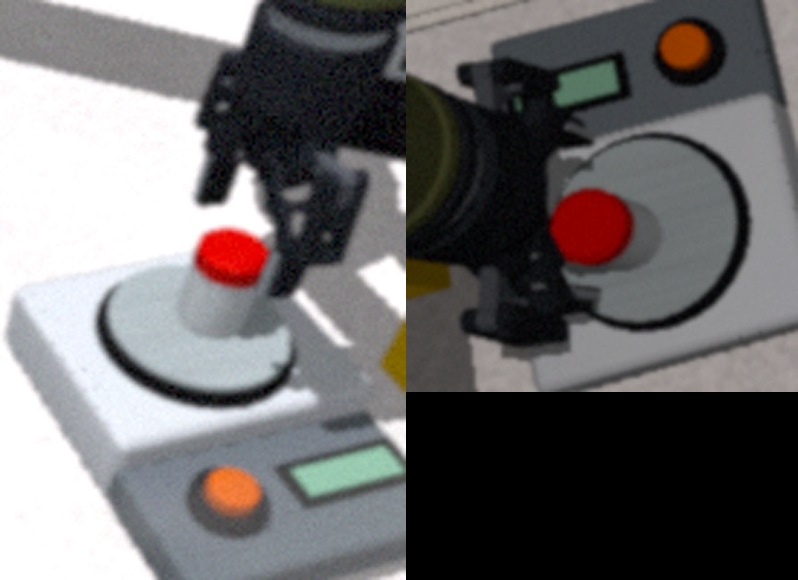

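Run:
```python
from h import *
S=lambda x,y:(400+x/2.9,90+y/2.9)
T=lambda x,y:(70+(x-406)/2.8,150+y/2.8)
print("front",tri(S(283,285),T(583,130)));print("back",tri(S(213,197),T(592,300)))
p=state()["position"]; print(p)
for n,f in(("scene",lambda q:(q-[400,90])*2.9),("top",lambda q:(q-[70,150])*2.8+[406,0])):
    for z in(.013,.037):
        print(n,z,f(proj(n,p+[.045,0,z])).round(),f(proj(n,p+[-.045,0,z])).round())
```

```text
front (array([0.56452134, 0.25448457, 0.15122157]), np.float64(0.010029252495691247))
back (array([0.46553119, 0.25756421, 0.14102619]), np.float64(0.009387922005753457))
[0.51368254 0.25879943 0.09818286]
scene 0.013 [256. 328.] [197. 236.]
scene 0.037 [268. 299.] [207. 209.]
top 0.013 [598. 152.] [604. 297.]
top 0.037 [580. 144.] [586. 294.]
```

Key is up again (blob unchanged); fingers straddle the master in ±x, centred at about (.515,.256), with open tips near z≈.14, consistent with the offset. Descend, then close.

```bash
python3 -m pendant '[{"fingers":1,"dp":[0,0,10],"twist":0},{"fingers":1,"dp":[0,-1,20],"twist":0},{"fingers":1,"dp":[0,-1,28],"twist":0},{"fingers":1,"dp":[0,-1,32],"twist":0},{"fingers":1,"dp":[0,-1,32],"twist":0}]'
python3 -m pendant '[{"fingers":0,"dp":[0,0,0],"twist":0},{"fingers":0,"dp":[0,0,0],"twist":0},{"fingers":0,"dp":[0,0,0],"twist":0},{"fingers":0,"dp":[0,0,0],"twist":0},{"fingers":0,"dp":[0,0,0],"twist":0},{"fingers":0,"dp":[0,0,0],"twist":0},{"fingers":0,"dp":[0,0,0],"twist":0},{"fingers":0,"dp":[0,0,0],"twist":0}]' 50
```

```text
time: 9.8
position: [0.5124, 0.2587, 0.0656]
ee_rot: [0.707, 0.707, 0.001, 0.0]
force: [-0.6, -1.9, -0.1]
opening: 0.0854
time: 10.8
position: [0.5123, 0.2588, 0.0656]
ee_rot: [0.707, 0.707, 0.001, 0.0]
force: [-1.0, 0.2, 1.1]
opening: 0.045
```

```bash
python3 -m pendant '[{"fingers":0,"dp":[0,0,-5],"twist":0},{"fingers":0,"dp":[0,0,-25],"twist":0},{"fingers":0,"dp":[0,0,-70],"twist":0},{"fingers":0,"dp":[0,0,-70],"twist":0},{"fingers":0,"dp":[-50,15,-70],"twist":0},{"fingers":0,"dp":[-100,30,-70],"twist":0},{"fingers":0,"dp":[-150,48,-70],"twist":0},{"fingers":0,"dp":[-200,64,-70],"twist":0},{"fingers":0,"dp":[-250,80,-70],"twist":0},{"fingers":0,"dp":[-300,96,-70],"twist":0},{"fingers":0,"dp":[-350,112,-70],"twist":0},{"fingers":0,"dp":[-375,122,-70],"twist":0},{"fingers":0,"dp":[-387,125,-70],"twist":0},{"fingers":0,"dp":[-387,125,-70],"twist":0},{"fingers":0,"dp":[-387,125,-20],"twist":0},{"fingers":0,"dp":[-387,125,20],"twist":0},{"fingers":0,"dp":[-387,125,40],"twist":0},{"fingers":0,"dp":[-387,125,40],"twist":0}]'
python3 - <<'E'
from h import *
a,b=snapshot("scene"),snapshot("top")
x,y=blobs(a,"red"),blobs(b,"red");print(x,y)
for i,_ in x:
  for j,_ in y: print(tri(i,j))
a=cv2.resize(a[150:350,210:360],None,fx=2.6,fy=2.6,interpolation=cv2.INTER_CUBIC)
t=cv2.resize(b[80:280,270:420],None,fx=2.6,fy=2.6,interpolation=cv2.INTER_CUBIC)
cv2.imwrite("pics/r1.png",np.clip(np.hstack([a,t])[:,:,::-1]*1.5,0,255).astype(np.uint8))
E
```

```text
time: 13.05
position: [0.6349, -0.1255, 0.0233]
ee_rot: [0.706, 0.708, -0.0, -0.003]
force: [0.4, -0.5, -2.4]
opening: 0.045
[] []
```

View pics/r1.png

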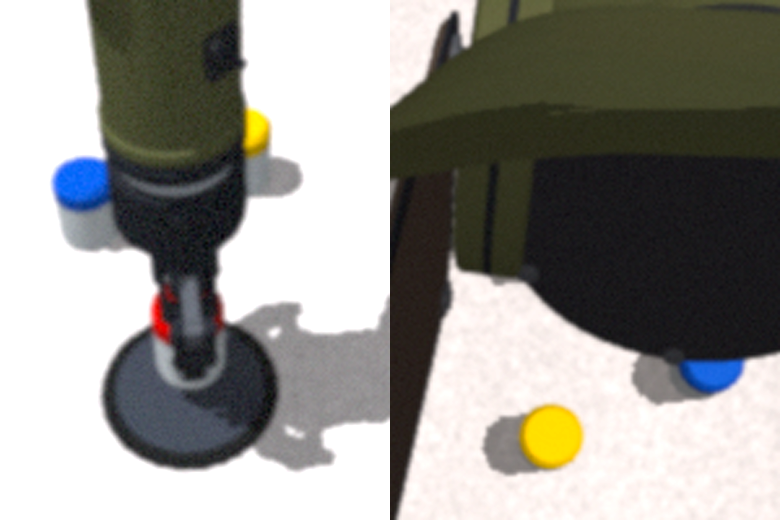

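Master is held upright over the rest (body bottom at crop (190,385), rest centre (190,397)). Feeling down for contact.

```bash
python3 -m pendant '[{"fingers":0,"dp":[-1,2,8],"twist":0},{"fingers":0,"dp":[-2,2,15],"twist":0},{"fingers":0,"dp":[-2,2,18],"twist":0},{"fingers":0,"dp":[-2,2,19],"twist":0}]'; for i in 1 2 3; do python3 -m pendant '[{"fingers":0,"dp":[0,0,1.5],"twist":0},{"fingers":0,"dp":[0,0,2],"twist":0}]'|grep -E "pos|force"; done
```

```text
time: 13.65
position: [0.6394, -0.1289, 0.0067]
ee_rot: [0.707, 0.708, 0.001, -0.0]
force: [-0.0, -1.1, -2.4]
opening: 0.045
position: [0.6393, -0.129, 0.0046]
force: [0.6, -0.1, -3.4]
position: [0.6393, -0.129, 0.0025]
force: [0.2, -0.2, -2.7]
position: [0.6392, -0.1289, 0.0004]
force: [0.5, 0.1, -1.9]
```

```bash
for i in 1 2 3; do python3 -m pendant '[{"fingers":0,"dp":[0,0,1.5],"twist":0},{"fingers":0,"dp":[0,0,1.5],"twist":0}]'|grep -E "pos|force"; done
```

```text
position: [0.6391, -0.1289, -0.0013]
force: [0.5, 0.2, -2.3]
position: [0.6389, -0.1289, -0.0029]
force: [0.7, 0.7, -2.7]
position: [0.6391, -0.1289, -0.0033]
force: [-1.6, -0.1, 4.5]
```

Contact exactly where predicted (−0.003). Release, rise and step back.

```bash
python3 -m pendant '[{"fingers":1,"dp":[0,0,0],"twist":0},{"fingers":1,"dp":[0,0,0],"twist":0},{"fingers":1,"dp":[0,0,0],"twist":0},{"fingers":1,"dp":[0,0,0],"twist":0},{"fingers":1,"dp":[0,0,-15],"twist":0},{"fingers":1,"dp":[0,0,-60],"twist":0},{"fingers":1,"dp":[0,0,-115],"twist":0},{"fingers":1,"dp":[0,0,-120],"twist":0},{"fingers":1,"dp":[-62,-155,-120],"twist":0},{"fingers":1,"dp":[-62,-155,-120],"twist":0},{"fingers":1,"dp":[-62,-155,-120],"twist":0},{"fingers":1,"dp":[-62,-155,-120],"twist":0},{"fingers":1,"dp":[-62,-155,-120],"twist":0}]'
python3 - <<'E'
from h import *
a,b=snapshot("scene"),snapshot("top")
for c in("red","blue"):
  x,y=blobs(a,c),blobs(b,c);print(c,x,y)
  for i,_ in x:
    for j,_ in y: print(tri(i,j))
  for i,_ in x: print("scene ray at cap height",at("scene",i,.062 if c=="red" else .053))
E
```

```text
time: 16.77
position: [0.4848, -0.1915, 0.1169]
ee_rot: [0.707, 0.707, 0.001, 0.0]
force: [0.5, 0.4, 0.2]
opening: 0.0854
red [(array([280.4, 282.1]), np.int32(576))] [(array([349.5, 142.6]), np.int32(454))]
(array([ 0.63995209, -0.13062005,  0.05862046]), np.float64(0.0007383402942153405))
scene ray at cap height [ 0.64242696 -0.13033651  0.062     ]
blue [(array([8.2, 5.9]), np.int32(187)), (array([ 6.7, 30. ]), np.int32(251)), (array([241.7, 220.5]), np.int32(360)), (array([ 46.8, 393.9]), np.int32(1131))] [(array([513.7,  22. ]), np.int32(1846)), (array([ 51.5, 116.7]), np.int32(199)), (array([393.1, 218.7]), np.int32(430))]
(array([ 0.62286665, -0.29954483,  0.46119899]), np.float64(0.1218868487100946))
(array([ 0.56422465, -0.13714295,  0.57909699]), np.float64(0.45483058696421436))
(array([ 0.4940146 , -0.24718216,  0.43288208]), np.float64(0.3098531040372513))
(array([ 0.63129503, -0.30786185,  0.4455892 ]), np.float64(0.11716272375855218))
(array([ 0.58049522, -0.13078242,  0.56772234]), np.float64(0.4671521050330671))
(array([ 0.49916033, -0.25443526,  0.41077303]), np.float64(0.3150088786024336))
(array([ 0.68716315, -0.23803877,  0.31937553]), np.float64(0.15576243382259858))
(array([0.64526963, 0.0055907 , 0.37997489]), np.float64(0.4156890633570944))
(array([ 0.4820439 , -0.1901842 ,  0.05102609]), np.float64(0.00022383352919419936))
(array([ 0.80279782, -0.43696607,  0.13196622]), np.float64(0.03615112445678982))
(array([ 0.75539392, -0.03619373,  0.49262908]), np.float64(0.5796978797034227))
(array([ 0.59780783, -0.41570289, -0.19675777]), np.float64(0.3591344446564116))
scene ray at cap height [-0.76043533 -1.02618256  0.053     ]
scene ray at cap height [-0.52293328 -0.95062859  0.053     ]
scene ray at cap height [ 0.48399584 -0.18991609  0.053     ]
scene ray at cap height [ 0.77211249 -0.4596096   0.053     ]
```

Master stands on the rest at (.640,−.131), cap at the right height. Blue at (.4825,−.190), table-level consistent. Descend and grip.

```bash
python3 -m pendant '[{"fingers":1,"dp":[1,-2,30],"twist":0},{"fingers":1,"dp":[1,-2,70],"twist":0},{"fingers":1,"dp":[1,-2,105],"twist":0},{"fingers":1,"dp":[1,-2,118],"twist":0},{"fingers":1,"dp":[1,-2,123],"twist":0},{"fingers":1,"dp":[1,-2,123],"twist":0}]'
python3 -m pendant '[{"fingers":0,"dp":[0,0,0],"twist":0},{"fingers":0,"dp":[0,0,0],"twist":0},{"fingers":0,"dp":[0,0,0],"twist":0},{"fingers":0,"dp":[0,0,0],"twist":0},{"fingers":0,"dp":[0,0,0],"twist":0},{"fingers":0,"dp":[0,0,0],"twist":0},{"fingers":0,"dp":[0,0,0],"twist":0}]' 50
```

```text
time: 17.62
position: [0.4848, -0.1903, -0.0059]
ee_rot: [0.706, 0.708, 0.002, 0.001]
force: [0.5, -0.4, 0.8]
opening: 0.0853
time: 18.5
position: [0.4848, -0.1905, -0.0048]
ee_rot: [0.706, 0.708, 0.002, 0.001]
force: [-1.3, 0.4, 5.3]
opening: 0.045
```

```bash
python3 -m pendant '[{"fingers":0,"dp":[0,0,-5],"twist":0},{"fingers":0,"dp":[0,0,-40],"twist":0},{"fingers":0,"dp":[0,0,-95],"twist":0},{"fingers":0,"dp":[0,0,-145],"twist":0},{"fingers":0,"dp":[0,0,-145],"twist":0},{"fingers":0,"dp":[50,4,-145],"twist":0},{"fingers":0,"dp":[100,7,-145],"twist":0},{"fingers":0,"dp":[150,10,-145],"twist":0},{"fingers":0,"dp":[200,13,-145],"twist":0},{"fingers":0,"dp":[250,16,-145],"twist":0},{"fingers":0,"dp":[300,19,-145],"twist":0},{"fingers":0,"dp":[350,22,-145],"twist":0},{"fingers":0,"dp":[400,26,-145],"twist":0},{"fingers":0,"dp":[425,28,-145],"twist":0},{"fingers":0,"dp":[436,28,-145],"twist":0},{"fingers":0,"dp":[436,28,-145],"twist":0},{"fingers":0,"dp":[436,28,-145],"twist":0},{"fingers":0,"dp":[436,28,-115],"twist":0},{"fingers":0,"dp":[436,28,-100],"twist":0},{"fingers":0,"dp":[436,28,-97],"twist":0}]'
python3 - <<'E'
from h import *
a,b=snapshot("scene"),snapshot("top")
a=cv2.resize(a[110:290,390:540],None,fx=2.6,fy=2.6,interpolation=cv2.INTER_CUBIC)
t=cv2.resize(b[140:320,70:220],None,fx=2.6,fy=2.6,interpolation=cv2.INTER_CUBIC)
cv2.imwrite("pics/p1.png",np.clip(np.hstack([a,t])[:,:,::-1]*1.5,0,255).astype(np.uint8))
E
```

```text
time: 21.0
position: [0.5105, 0.2443, 0.0913]
ee_rot: [0.707, 0.707, 0.0, 0.001]
force: [-0.3, -0.0, -3.1]
opening: 0.0453
```

View pics/p1.png

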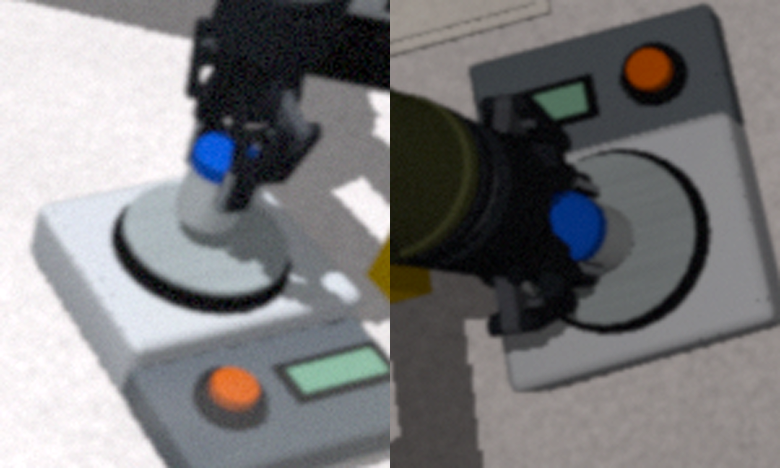

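Blue bucket is held upright over the pan (scene crop: base (210,228), pan centre ≈(204,237)); slightly above, as expected. Descend feeling for contact.

```bash
python3 -m pendant '[{"fingers":0,"dp":[0,2,4],"twist":0},{"fingers":0,"dp":[0,2,8],"twist":0},{"fingers":0,"dp":[0,2,11],"twist":0},{"fingers":0,"dp":[0,2,11],"twist":0}]'|grep -E "pos|force"; for i in 1 2 3 4; do python3 -m pendant '[{"fingers":0,"dp":[0,0,1.5],"twist":0},{"fingers":0,"dp":[0,0,2],"twist":0}]'|grep -E "pos|force"; done
```

```text
position: [0.5133, 0.245, 0.0811]
force: [0.2, 0.5, -2.8]
position: [0.5133, 0.2451, 0.0791]
force: [0.5, 0.5, -2.3]
position: [0.5132, 0.245, 0.077]
force: [-0.0, 0.2, -1.7]
position: [0.5132, 0.245, 0.0749]
force: [-0.5, 0.2, -2.5]
position: [0.5132, 0.245, 0.0729]
force: [0.6, -0.2, 0.3]
```

```bash
python3 -m pendant '[{"fingers":0,"dp":[0,0,1],"twist":0},{"fingers":0,"dp":[0,0,1],"twist":0}]'|grep -E "pos|force"; python3 -m pendant '[{"fingers":0.7,"dp":[0,0,0],"twist":0},{"fingers":0.8,"dp":[0,0,0],"twist":0},{"fingers":1,"dp":[0,0,0],"twist":0},{"fingers":1,"dp":[0,0,0],"twist":0},{"fingers":1,"dp":[0,0,-8],"twist":0},{"fingers":1,"dp":[0,0,-40],"twist":0},{"fingers":1,"dp":[0,0,-95],"twist":0},{"fingers":1,"dp":[0,0,-140],"twist":0},{"fingers":1,"dp":[-60,0,-140],"twist":0},{"fingers":1,"dp":[-120,0,-140],"twist":0},{"fingers":1,"dp":[-180,0,-140],"twist":0},{"fingers":1,"dp":[-180,0,-140],"twist":0},{"fingers":1,"dp":[-180,0,-140],"twist":0}]'
python3 - <<'E'
from h import *
a,b=snapshot("scene"),snapshot("top")
for c,s in(("red",(280,282)),("blue",(470,180)),("orange",(480,258))):
  x,y=blobs(a,c),blobs(b,c)
  for i,_ in x:
    for j,_ in y:
      p,e=tri(i,j)
      if e<.006: print(c,i,j,p.round(4),e.round(4))
a=cv2.resize(a[110:350,200:560],None,fx=1.66,fy=1.66,interpolation=cv2.INTER_CUBIC)
b=cv2.resize(b[120:290,60:420],None,fx=1.1,fy=1.1)
c=np.zeros((a.shape[0]+b.shape[0],a.shape[1],3),np.uint8);c[:a.shape[0]]=a;c[a.shape[0]:,:b.shape[1]]=b
print(c.shape);cv2.imwrite("pics/end.png",np.clip(c[:,:,::-1]*1.5,0,255).astype(np.uint8))
E
```

```text
position: [0.5132, 0.245, 0.072]
force: [-0.4, -0.1, -0.2]
time: 24.48
position: [0.5132, 0.0651, 0.2125]
ee_rot: [0.707, 0.707, 0.002, 0.001]
force: [-0.4, 0.2, -0.3]
opening: 0.0855
red [280.4 282.1] [349.7 142.6] [ 0.6399 -0.1308  0.0586] 0.0011
(585, 598, 3)
```

View pics/end.png

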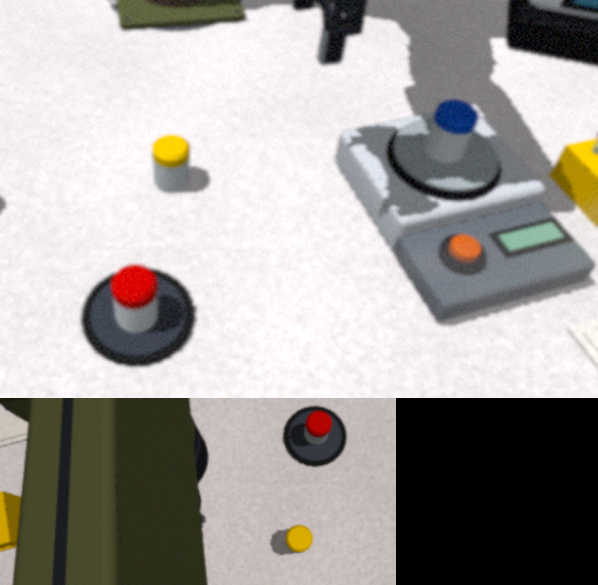

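Blue stands upright near the pan centre (cap at crop (455,117), pan ≈(444,156)), red stands on the rest (133,285), the key is up (463,247), and the robot is clear. Handing in.

```bash
python3 -c "
from rig import *
print(finish_job())"
```

```text
the job is handed in; nothing more can be done
None
```

I pressed the zero key to its stop with the master on the pan and let it up. I then moved the master to the rest and set the blue-capped bucket on the pan. The job was handed in at about 24.5 s; no verdict was reported.

**Last checks**
- **Key:** it bottomed with about 13 N of force, and its image blob returned to the original position after release. The last picture shows it up.
- **Master:** it stands upright on the rest, triangulated at (.640, −.131), about 4 mm from my estimate of the rest's centre.
- **Blue bucket:** I let it go only once its weight was on the pan, with the tool at (.513, .245), my estimate of the pan's centre. The last scene picture shows it upright near the middle. The arm hid it in the top view, so I could not triangulate its final position.
- **Robot:** the gripper was clear of everything at hand-in.

**Disagreement:** the fingertips were about 24 mm higher than the reported TCP height. The key was contacted at a reported z of .033, while the cameras put its top at .058. I corrected for this and approached each contact by force; the contact height on the rest then came out as predicted.

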